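# Take a cooled chimney cake off its roller and set it out in the counter display

### The arm

A 6-joint arm with a two-finger parallel gripper is mounted at the origin on the work surface. World frame = base frame: x ahead of the robot, y to its left, z up, the work surface at z = 0. Lengths are in m, angles in degrees, forces in N, time in s.
With the tool pointing down it reaches from about 0.25 to 0.725 m from the base axis. Payload 9.7 kg.
Tool frame: the origin (TCP) lies between the finger pads; the fingertips stand 22 mm ahead of it and the grasp point (between the pads) lies 3 mm ahead of it; z points along the fingers, y is the line along which they close (so a half turn about z gives the same grasp; the last joint's range is limited). The gripper opens to 85 mm and grips with 20 to 120 N. Pads are 22 mm wide; open, the fingers measure 114 mm over their backs; the gripper's body (76 mm by 85 mm) begins 54 mm behind the grasp point. The pads swing forward as they close: fully open they stand 13 mm farther back than shut.
Start: joints at [68.067, 4.979, 10.078, 95.1, 0, 90], TCP at [0.205, 0.51, 0.253] pointing down, gripper open.
Joint ranges: [-179.16, 179.16], [-48.56, 103.87], [-65.8, 70.77], [-126.05, 130.52], [-82.76, 87.17], [-180, 180]. Speed limits (degrees/s): [127.2, 127.2, 147.25, 180, 180, 180].

### API

Orientations are given as [roll, pitch, yaw] about the fixed x, y, z axes, in that order (R = Rz(yaw) Ry(pitch) Rx(roll)).
In Python, from workcell import bot, viewer, finder gives the robot as it stands.
- The arm moves only by the tool move_arm, never from a script. Its arguments are lists of equal length, an entry for each row: "offset": the shift along the tool's x, y, z in cm, a list of three; "twist": the turn, a rotation vector about the tool's x, y, z in rad, a list of three; "grip": the opening, from 0 (shut) to 1 (fully open). In form: {"offset": [[x, y, z], ...], "twist": [[ax, ay, az], ...], "grip": [grip, ...]}. A call has 1 to 5 rows; each row shifts and turns the commanded pose from where the row before left it, along the tool's axes as they then stand; what a row does not reach is not made up. A row lasts 1/10 s, in which the tool goes at most 50 mm and 8.59 degrees, less where a joint would pass 70% of its speed; a pose out of reach is approached as far as the arm can. A call is refused whole if a number of a shift passes 5 or a number of a turn 0.15, either way. A call with a gripper value outside its range is refused whole. The fingers move at their own pace and stop on an object; "force" is the grip in N (left out, the last holds). Time passes only in rows, so rows that do not move let the fingers close. It gives the time, the measured TCP pose, the force, the opening and the grip force at its end, in the units of the state.
- bot.get_obs(): the state, without advancing time (a new reading comes with each control period).
- viewer.camera(name): name is "scene" or "top"; returns a dict with "color" (420x560x3 uint8, red, green, blue), "depth" (420x560 float32, m along the optical axis (not along the pixel's ray), 0 where there is no reading), "vfov" (degrees; the focal length in pixels is half the picture's height over the tangent of half this angle, whatever the lens; pixels are square), "cx", "cy" (the principal point, pixels), "position" and "attitude" of the camera in the world. Camera axes: x right, y down, z forward; pixel columns grow to the right and rows downward; lengths in m; the calibration is good to about 2 mm. A picture is of the moment at which its call begins.
- bot.job_done(): hands the job in; it is judged then, once.
Trained networks look in a picture, given as the dict that the camera call returned (one of the last four; its "shot" number tells which), for a name from the list of things; names that differ only in an ending like _2 or _b are one class to them, and where a whole thing is asked for, a point or a joint stands for the part that bears it (a point fixed in the world has none). Each returns a list of dicts, best first, with "p" (0 to 1); they miss things now and then, are a little off and sometimes report something else, mostly with a low value. They report only what shows in the picture. A call takes as long as a camera call. They do not tell look-alikes from the thing itself.
- finder.boxes_of(picture, thing): "position" ([column, row] in pixels, amid what is visible of it).
- finder.pinpoint(picture, thing): "position" ([column, row] in pixels: a listed point, or the origin of a listed thing).
The state is a dict: "time": time; "q": joint angles; "qd": joint speeds; "joint_efforts": joint torques, N m; "ee_pos": TCP position; "tcp_rot": TCP orientation; "wrist_force": force on the tool from outside, world axes, zero at the start; "torque": the same for the moment, N m; "opening": finger opening in m; "grasp_force": force on a finger pad.
Only numpy, scipy, OpenCV 4.12 (cv2) and the standard library are available. Lean on these libraries where they do the work, as an engineer would, in place of code of your own. Each camera call takes 0.05 s, during which the arm holds its last target. There are 200 camera calls.

### The job

The tall chimney cake has cooled: slide it straight up off its roller and stand it upright on the lower shelf of the two-tier counter display, in the gap between the two brioches and in line with them. Lower it onto the shelf before letting go. Leave the two short cakes on their rollers, and do not shift the roller stand or the brioches.

Things in the scene. Friction and masses are not known exactly. Their poses are not given: they have to be found in the camera images.
- cake: the tall chimney cake: a crisp brown tube of spirally wound dough, 66 mm outside diameter, 48 mm bore right through, 110 mm tall, 0.09 to 0.18 kg, standing upright round one of the three rollers (any of them). Origin at the centre of its underside, z along its axis, up
- short_a: a short chimney cake, 66 mm outside diameter, 48 mm bore, 62 mm tall, on another roller; it stays there. Origin at the centre of its underside, z up
- short_b: the other short chimney cake, same size as short_a, on the remaining roller; it stays there. Origin at the centre of its underside, z up
- roller_stand: loose stand, 3 kg: steel base 100 (x) by 310 (y) by 30 mm high with three upright wooden rollers in a row at y = -110, 0, 110 mm. Rollers taper from 42 to 38 mm diameter and end 145 mm above the counter. Cakes rest on the base, undersides 30 mm above the counter. Origin: centre of the base's underside; z up, x away from the robot
- display: fixed two-tier counter display of pine and dark steel, 390 mm long (y), open at the ends and on the robot's side (-x). Origin: centre of its underside, on the counter; x into the display, away from the robot, z up. Four posts 12 mm square at x = -39 and 67, y = +-187 mm. Round loaves on the upper tier reach z = 421 mm
- brioche_a: a small round brioche with a ball on top, 68 mm diameter, 76 mm tall, standing on the lower shelf at the display's +y side (x within 10, y about 125 mm). Origin at the centre of its underside, z up
- brioche_b: the same kind of brioche at the display's -y side (x within 10, y about -125 mm). Origin at the centre of its underside, z up
- lower_shelf (a point): centre of the top of the display's lower shelf, 40 mm above the counter; axes as the display. Level solid board, x -75 to 75, y -195 to 195 mm; far edge has a lip 18 mm high beyond x = 75; no lip on the robot's side
- upper_shelf (a point): point on the underside of the upper shelf, at its edge towards the robot and middle of its length: 345 mm above the counter, 45 mm to the robot's side of the lower shelf's centre. Slats from here to 120 mm further in, whole length; end rails hang 14 mm lower at y = +-187 mm, far lip 10 mm lower. A gripper pointing straight down does not fit beneath
Not all that is in view belongs to the job. What is shaped like the cake but purple or red is not meant.

How it is judged:
By the outcome, as a careful person would: the job done as asked, in the order asked, and still so for the second after the job is handed in, with the robot touching nothing.
It also fails if it takes over 51 s, if anything falls off the work surface, if the arm or the gripper's body presses on something with over 40 N, if the wrist force passes 120 N, or if a joint passes its speed limit or range.

## Working session

There is one attempt and no reset: what is moved stays moved. The work goes in short steps, Python scripts to look and compute and a tool call to move; the robot and the scene stay as the last step left them, time stands still between calls to the robot, and variables do not carry over. Pictures are saved under pics/ and viewed, at most 10 in all, crops included, and the job is handed in when it is done.

Besides the shell and the picture viewer there is one more tool, called after "Emit:" as name(argument=value, ...), one argument or row to a line, values as JSON. move_arm: Moves the arm, as the interface text tells. Its arguments: {"type":"object","properties":{"offset":{"type":"array","items":{"type":"array","items":{"type":"number"}}},"twist":{"type":"array","items":{"type":"array","items":{"type":"number"}}},"grip":{"type":"array","items":{"type":"number"}},"force":{"type":"number"}},"required":["offset","twist","grip"]}

```bash
mkdir -p pics; cat > h.py <<'E'
import numpy as np, cv2
from workcell import bot, viewer, finder
from scipy.spatial.transform import Rotation as R
def K(p):
    f=p["color"].shape[0]/2/np.tan(np.radians(p["vfov"])/2); return f
def Rc(p):
    a=np.array(p["attitude"],float)
    if a.shape==(3,3): return a
    return R.from_euler('xyz',a,degrees=True).as_matrix()
def cloud(p):
    d=p["depth"]; f=K(p); v,u=np.indices(d.shape)
    c=np.stack([(u-p["cx"])/f*d,(v-p["cy"])/f*d,d],-1)
    w=c@Rc(p).T+np.array(p["position"]); w[d<=0]=np.nan
    return w
def onz(p,uv,z):
    f=K(p); r=Rc(p)@np.array([(uv[0]-p["cx"])/f,(uv[1]-p["cy"])/f,1]); o=np.array(p["position"])
    return o+r*(z-o[2])/r[2]
def save(p,n): cv2.imwrite(f"pics/{n}.png",cv2.cvtColor(p["color"],cv2.COLOR_RGB2BGR))
E
python3 - <<'E'
from h import *
Z=dict(cake=.03,short_a=.03,roller_stand=0,display=0,brioche_a=.04,lower_shelf=.04,upper_shelf=.345)
for n in("scene","top"):
    p=viewer.camera(n); save(p,n+"0"); w=cloud(p)
    print(n,p["position"],p["attitude"],p["vfov"],p["cx"],p["cy"])
    for t in Z:
        for k in finder.pinpoint(p,t)[:4]: print(t,round(k["p"],2),np.round(k["position"]),np.round(onz(p,k["position"],Z[t]),3))
    np.save(n+"0.npy",w)
print(bot.get_obs())
E
```

```text
scene [ 1.35495835 -0.19992587  1.03390699] [-133.87163848   -1.12172331   77.24563452] 47.63890732887984 287.92797502213114 209.77934321672308
cake 0.86 [329. 323.] [0.75  0.059 0.03 ]
cake 0.74 [303. 222.] [0.401 0.082 0.03 ]
cake 0.57 [337. 274.] [0.609 0.124 0.03 ]
short_a 0.86 [388. 238.] [0.513 0.308 0.03 ]
short_a 0.57 [364. 255.] [0.56  0.217 0.03 ]
roller_stand 0.66 [360. 261.] [0.557 0.212 0.   ]
display 0.9 [207. 299.] [ 0.596 -0.224  0.   ]
brioche_a 0.91 [252. 295.] [ 0.637 -0.111  0.04 ]
brioche_a 0.69 [161. 279.] [ 0.538 -0.333  0.04 ]
brioche_a 0.22 [208. 291.] [ 0.602 -0.219  0.04 ]
upper_shelf 0.75 [200. 188.] [ 0.552 -0.202  0.345]
top [0.31229718 0.01038065 1.67046828] [-1.69912934e+02 -1.34508506e-01 -8.94254854e+01] 42.059681523980494 283.43562346565085 203.588479178839
cake 0.75 [251. 196.] [0.625 0.108 0.03 ]
cake 0.7 [260. 277.] [0.382 0.079 0.03 ]
short_a 0.81 [185. 233.] [0.511 0.307 0.03 ]
short_a 0.63 [212. 215.] [0.565 0.225 0.03 ]
roller_stand 0.67 [220. 215.] [0.573 0.204 0.   ]
display 0.8 [359. 206.] [ 0.605 -0.226  0.   ]
brioche_a 0.74 [186. 233.] 
[... 186 characters left out ...]
8 [367. 200.] [ 0.559 -0.196  0.345]
{'time': 0.8, 'q': array([6.80666355e+01, 4.97961455e+00, 1.00786192e+01, 9.51001195e+01,
       2.88342724e-03, 9.00014749e+01]), 'qd': array([ 0.05394503,  0.03849239,  0.01802184,  0.0263874 , -0.06149012,
       -0.07529934]), 'joint_efforts': array([-3.56286655e-04, -5.20054293e+01,  4.64831829e+01,  1.59646552e-03,
       -5.70409077e-05, -1.45558893e-06]), 'ee_pos': array([0.20542654, 0.51019139, 0.25328092]), 'tcp_rot': array([-1.79998885e+02, -2.88339854e-03,  1.58065161e+02]), 'wrist_force': array([-0.23713114, -0.78159455,  0.76010898]), 'torque': array([-0.00541384,  0.03012244,  0.00783925]), 'grasp_force': 0.0, 'opening': 0.0857153907462384}
```

View pics/scene0.png

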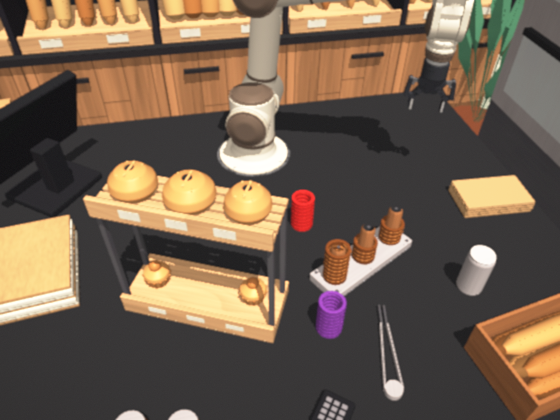

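View pics/top0.png

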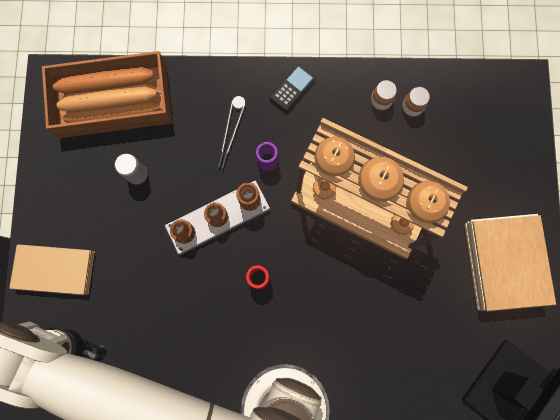

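The tall cake is at scene (337,262) and top (248,196), on the roller nearest the display. The red tube at scene (303,210) and the purple one at (330,315) are decoys. The brioches are at scene (155,273) and (252,290). Next I refine these positions with depth.

```bash
cat > fit.py <<'E'
from h import *
from scipy.optimize import least_squares
def circ(P,r,c0):
    s=least_squares(lambda c:np.hypot(*(P-c).T)-r,c0,loss='soft_l1',f_scale=.002); return np.round(s.x,4),len(P),round(float(np.sqrt(np.mean(s.fun**2))),4)
E
python3 - <<'E'
from fit import *
W=[np.load(n+"0.npy").reshape(-1,3) for n in("scene","top")]
def near(w,c,r,z0,z1):
    return w[(np.hypot(w[:,0]-c[0],w[:,1]-c[1])<r)&(w[:,2]>z0)&(w[:,2]<z1)]
for i,w in enumerate(W):
    w=w[~np.isnan(w[:,0])]
    print("cam",i)
    c=np.array([.617,.115])
    q=near(w,c,.055,.04,.16); print("maxz",np.percentile(q[:,2],[50,90,99]))
    q=near(w,c,.05,.05,.125); print("cake side",circ(q[:,:2],.033,c))
    q=near(w,c,.05,.13,.142); print("rim mean",q[:,:2].mean(0),len(q), circ(q[:,:2],.0285,c))
    for c in((.565,.218),(.513,.31)):
        q=near(w,c,.04,.05,.088); print("short",circ(q[:,:2],.033,c))
    for c in((.635,-.11),(.537,-.33)):
        q=near(w,c,.05,.05,.08); print("brioche",circ(q[:,:2],.034,c))
        q=near(w,c,.06,.098,.13); print(" ball",q.mean(0) if len(q) else None,len(q))
    q=near(w,(.6,-.22),.25,.036,.044); 
    if len(q):
        r=cv2.minAreaRect(q[:,:2].astype(np.float32)); print("shelf",r)
    q=near(w,(.565,.215),.2,.025,.034); r=cv2.minAreaRect(q[:,:2].astype(np.float32)); print("stand",r,len(q))
    q=near(w,(.4,.08),.06,.02,.2); print("red",q[:,:2].mean(0),q[:,2].max())
E
```

```text
cam 0
maxz [0.11854071 0.14242289 0.14753789]
cake side (array([0.6124, 0.1137]), 521, 0.0033)
rim mean [0.61812902 0.111293  ] 272 (array([0.6156, 0.1127]), 272, 0.0055)
short (array([0.5611, 0.2113]), 229, 0.0029)
short (array([0.5104, 0.3089]), 227, 0.0029)
brioche (array([ 0.6426, -0.1105]), 126, 0.0024)
 ball [ 0.65108595 -0.11165445  0.11055407] 121
brioche (array([ 0.5396, -0.3412]), 146, 0.0025)
 ball [ 0.54821051 -0.33969654  0.11026593] 118
shelf ((0.5999802350997925, -0.22363418340682983), (0.3920292258262634, 0.1677284836769104), 63.82944107055664)
stand ((0.5009623169898987, 0.1770710051059723), (0.24318639934062958, 0.3102759122848511), 27.66524887084961) 1146
red [0.39095099 0.07878116] 0.11631838326309052
cam 1
maxz [0.13376448 0.14317295 0.14790335]
cake side (array([0.6139, 0.1131]), 165, 0.0074)
rim mean [0.61267431 0.11407131] 203 (array([0.6133, 0.1135]), 203, 0.0054)
short (array([0.5623, 0.2111]), 127, 0.0077)
short (array([0.5137, 0.3075]), 133, 0.0078)
brioche (array([ 0.6472, -0.1111]), 43, 0.0045)
 ball [ 0.64449943 -0.1102426   0.10989116] 85
brioche (array([ 0.5445, -0.3418]), 37, 0.0026)
 ball [ 0.53905821 -0.33783484  0.10928463] 71
shelf ((0.5874651074409485, -0.21650207042694092), (0.3894628882408142, 0.13453395664691925), 63.90415954589844)
stand ((0.604951798915863, 0.23271092772483826), (0.19623330235481262, 0.30885374546051025), 27.422992706298828) 1499
red [0.37932694 0.08208743] 0.11727585514920369
```

```bash
cat > plan.py <<'E'
from h import *
def pose(h,t,rho):
    h,t=np.radians([h,t]); y=np.array([-np.sin(h),np.cos(h),0]); z=np.array([np.cos(t)*np.cos(h),np.cos(t)*np.sin(h),-np.sin(t)])
    return R.from_matrix(np.stack([np.cross(y,z),y,z],1))*R.from_euler('z',rho,degrees=True)
def params(r):
    m=r.as_matrix(); z=m[:,2]; t=np.degrees(np.arcsin(-z[2])); h=np.degrees(np.arctan2(z[1],z[0])); return h,t
def cur():
    o=bot.get_obs(); return np.array(o["ee_pos"]),R.from_euler('xyz',o["tcp_rot"],degrees=True),o
def rows(p,r,segs):
    """segs: list of (positions list, rotations list) samples to follow; prints rounded rows"""
    out=[]
    for P,Q in segs:
        off=np.round(r.inv().apply(np.array(P)-p)*100,1); tw0=np.round((r.inv()*Q).as_rotvec(),3)
        out.append((off.tolist(),tw0.tolist())); p=p+r.apply(off/100); r=r*R.from_rotvec(tw0)
    for i in range(0,len(out),5):
        print("off",[a for a,_ in out[i:i+5]]); print("tw",[b for _,b in out[i:i+5]])
    print("end",np.round(p,4),params(r),"max",max(np.abs(a).max() for a,_ in out),max(np.abs(b).max() for _,b in out))
def lin(a,b,n): return [np.array(a)+(np.array(b)-np.array(a))*k/n for k in range(1,n+1)]
E
python3 - <<'E'
from plan import *
p,r,o=cur()
P=lin(p,[.3,.33,.31],10)+lin([.3,.33,.31],[.5013,.077,.21],10)
A=lin([68.07,90,90],[18,40,0],20)
rows(p,r,[(x,pose(*a)) for x,a in zip(P,A)])
E
```

```text
off [[-1.6, -1.3, -0.6], [-1.5, -1.4, -0.6], [-1.4, -1.3, -0.7], [-1.4, -1.4, -0.7], [-1.4, -1.4, -0.7]]
tw [[-0.044, -0.003, -0.035], [-0.043, -0.008, -0.035], [-0.041, -0.013, -0.035], [-0.041, -0.018, -0.035], [-0.038, -0.023, -0.036]]
off [[-1.4, -1.5, -0.8], [-1.3, -1.4, -0.7], [-1.3, -1.5, -0.8], [-1.3, -1.5, -0.8], [-1.2, -1.5, -0.8]]
tw [[-0.035, -0.028, -0.036], [-0.032, -0.032, -0.037], [-0.028, -0.036, -0.037], [-0.025, -0.039, -0.038], [-0.02, -0.043, -0.038]]
off [[-1.8, -2.8, 0.8], [-1.7, -2.8, 0.9], [-1.5, -2.9, 0.9], [-1.4, -3.0, 0.9], [-1.1, -3.0, 1.0]]
tw [[-0.015, -0.045, -0.039], [-0.011, -0.047, -0.041], [-0.005, -0.049, -0.041], [-0.0, -0.05, -0.042], [0.005, -0.05, -0.043]]
off [[-1.0, -3.0, 1.1], [-0.8, -3.1, 1.1], [-0.6, -3.1, 1.2], [-0.4, -3.1, 1.3], [-0.2, -3.1, 1.5]]
tw [[0.01, -0.051, -0.045], [0.016, -0.05, -0.045], [0.021, -0.048, -0.047], [0.027, -0.047, -0.049], [0.031, -0.045, -0.049]]
end [0.5017 0.0768 0.2098] (np.float64(17.983402637588405), np.float64(40.01520453550873)) max 3.1 0.051
```

Emit:
move_arm(
  offset=[
    [-1.6,-1.3,-0.6],
    [-1.5,-1.4,-0.6],
    [-1.4,-1.3,-0.7],
    [-1.4,-1.4,-0.7],
    [-1.4,-1.4,-0.7],
  ],
  twist=[
    [-0.044,-0.003,-0.035],
    [-0.043,-0.008,-0.035],
    [-0.041,-0.013,-0.035],
    [-0.041,-0.018,-0.035],
    [-0.038,-0.023,-0.036],
  ],
  grip=[1,1,1,1,1],
)

```text
time: 1.3
ee_pos: [0.2528, 0.4198, 0.2821]
tcp_rot: [168.3, 4.8, 167.7]
wrist_force: [-0.1, 0.4, 1.2]
opening: 0.0853
grasp_force: 0.0
```

```bash
python3 -c "
from plan import *
p,r,o=cur();print(np.round(o['q'],1),p,params(r))"
```

```text
[ 59.4 -14.7  -6.1  86.   -0.8  71.2] [0.25283656 0.41979782 0.2820595 ] (np.float64(55.547380318191834), np.float64(77.35720329501665))
```

q6 is falling as predicted, so I continue.

Emit:
move_arm(
  offset=[
    [-1.4,-1.5,-0.8],
    [-1.3,-1.4,-0.7],
    [-1.3,-1.5,-0.8],
    [-1.3,-1.5,-0.8],
    [-1.2,-1.5,-0.8],
  ],
  twist=[
    [-0.035,-0.028,-0.036],
    [-0.032,-0.032,-0.037],
    [-0.028,-0.036,-0.037],
    [-0.025,-0.039,-0.038],
    [-0.02,-0.043,-0.038],
  ],
  grip=[1,1,1,1,1],
)

```text
time: 1.8
ee_pos: [0.3002, 0.3294, 0.311]
tcp_rot: [161.7, 17.5, 175.3]
wrist_force: [1.1, 0.3, -0.4]
opening: 0.0858
grasp_force: 0.0
```

Emit:
move_arm(
  offset=[
    [-1.8,-2.8,0.8],
    [-1.7,-2.8,0.9],
    [-1.5,-2.9,0.9],
    [-1.4,-3.0,0.9],
    [-1.1,-3.0,1.0],
  ],
  twist=[
    [-0.015,-0.045,-0.039],
    [-0.011,-0.047,-0.041],
    [-0.005,-0.049,-0.041],
    [0,-0.05,-0.042],
    [0.005,-0.05,-0.043],
  ],
  grip=[1,1,1,1,1],
)

```text
time: 2.3
ee_pos: [0.4011, 0.2021, 0.2597]
tcp_rot: [163.7, 34.4, -177.0]
wrist_force: [-0.6, 1.0, -0.5]
opening: 0.0856
grasp_force: 0.0
```

Emit:
move_arm(
  offset=[
    [-1.0,-3.0,1.1],
    [-0.8,-3.1,1.1],
    [-0.6,-3.1,1.2],
    [-0.4,-3.1,1.3],
    [-0.2,-3.1,1.5],
  ],
  twist=[
    [0.01,-0.051,-0.045],
    [0.016,-0.05,-0.045],
    [0.021,-0.048,-0.047],
    [0.027,-0.047,-0.049],
    [0.031,-0.045,-0.049],
  ],
  grip=[1,1,1,1,1],
)

```text
time: 2.8
ee_pos: [0.5067, 0.0761, 0.2104]
tcp_rot: [-179.8, 49.9, -161.8]
wrist_force: [-0.1, -0.2, -0.4]
opening: 0.0857
grasp_force: 0.0
```

Emit:
move_arm(
  offset=[
    [0,0,0],
    [0,0,0],
  ],
  twist=[
    [0,0,0],
    [0,0,0],
  ],
  grip=[1,1],
)

```text
time: 3.0
ee_pos: [0.5058, 0.077, 0.21]
tcp_rot: [179.9, 49.7, -162.2]
wrist_force: [-0.0, 1.2, -0.0]
opening: 0.0851
grasp_force: 0.0
```

```bash
python3 - <<'E'
from plan import *
p,r,o=cur();print(np.round(o['q'],1),p,params(r))
save(viewer.camera("scene"),"scene1")
a=pose(18,40,0).as_matrix()[:,2]
T=np.array([.6128,.1135,.112])-.003*a
pre=T-.06*a
print("err vs axis",r.inv().apply(T-p))
P=lin(p,pre,5)+lin(pre,T,5)
rows(p,r,[(x,pose(18,40,0)) for x in P])
E
```

```text
[  2.7 -47.9 -48.2  41.1  11.6  -9.9] [0.50579212 0.07698978 0.20995147] (np.float64(18.000230450553346), np.float64(40.314022727699594))
err vs axis [0.00156599 0.00165267 0.14657624]
off [[0.0, 0.0, 1.7], [0.1, 0.1, 1.8], [0.0, -0.0, 1.7], [0.1, 0.0, 1.7], [0.0, 0.1, 1.8]]
tw [[-0.0, -0.005, -0.002], [-0.0, -0.0, 0.0], [-0.0, -0.0, 0.0], [-0.0, -0.0, 0.0], [-0.0, -0.0, 0.0]]
off [[0.0, -0.0, 1.2], [0.0, -0.0, 1.2], [0.0, -0.0, 1.2], [0.0, -0.0, 1.2], [0.0, -0.0, 1.2]]
tw [[-0.0, -0.0, 0.0], [-0.0, -0.0, 0.0], [-0.0, -0.0, 0.0], [-0.0, -0.0, 0.0], [-0.0, -0.0, 0.0]]
end [0.611  0.1133 0.1138] (np.float64(17.999907824254272), np.float64(40.02754398395337)) max 1.8 0.005
```

View pics/scene1.png

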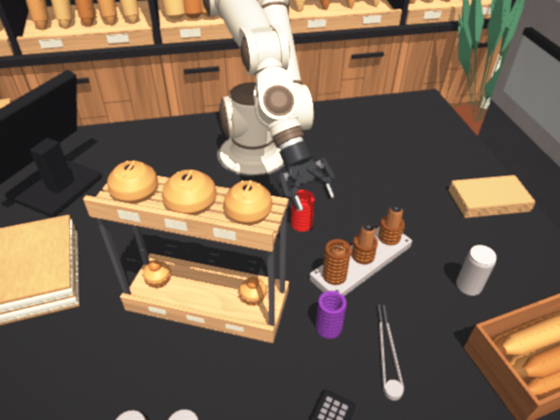

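The picture shows the gripper at (310,180) above the red tube, lined up with the tall cake at (337,262). Its path in is clear.

Emit:
move_arm(
  offset=[
    [0,0,1.7],
    [0.1,0.1,1.8],
    [0,0,1.7],
    [0.1,0,1.7],
    [0,0.1,1.8],
  ],
  twist=[
    [0,-0.005,-0.002],
    [0,0,0],
    [0,0,0],
    [0,0,0],
    [0,0,0],
  ],
  grip=[1,1,1,1,1],
)

```text
time: 3.55
ee_pos: [0.5681, 0.1011, 0.1539]
tcp_rot: [-179.9, 50.1, -161.8]
wrist_force: [-0.7, 0.7, 0.7]
opening: 0.0851
grasp_force: 0.0
```

Emit:
move_arm(
  offset=[
    [0,0,1.2],
    [0,0,1.2],
    [0,0,1.2],
    [0,0,1.2],
    [0,0,1.2],
  ],
  twist=[
    [0,0,0],
    [0,0,0],
    [0,0,0],
    [0,0,0],
    [0,0,0],
  ],
  grip=[1,1,1,1,1],
)

```text
time: 4.05
ee_pos: [0.6118, 0.1155, 0.1155]
tcp_rot: [-179.9, 50.1, -161.8]
wrist_force: [-0.1, -0.8, -0.4]
opening: 0.0856
grasp_force: 0.0
```

```bash
python3 - <<'E'
from plan import *
p,r,o=cur();print(np.round(o['q'],1),p,params(r),o["wrist_force"])
a=pose(18,40,0).as_matrix()[:,2]
print("err",r.inv().apply(np.array([.6128,.1135,.112])-.003*a-p))
q=viewer.camera("scene"); im=cv2.cvtColor(q["color"],cv2.COLOR_RGB2BGR)[190:310,250:410]
q=viewer.camera("top"); i2=cv2.cvtColor(q["color"],cv2.COLOR_RGB2BGR)[140:260,170:330]
cv2.imwrite("pics/c2.png",cv2.resize(np.hstack([im,i2]),None,fx=2.5,fy=2.5,interpolation=cv2.INTER_CUBIC))
E
```

```text
[  7.1 -25.5 -47.6  18.4   8.4  -7.2] [0.6118432  0.11553817 0.11548997] (np.float64(18.16564489265767), np.float64(39.89928410092392)) [-0.10017912 -0.78764452 -0.37062562]
err [ 0.00249858 -0.00222599 -0.00055142]
```

View pics/c2.png

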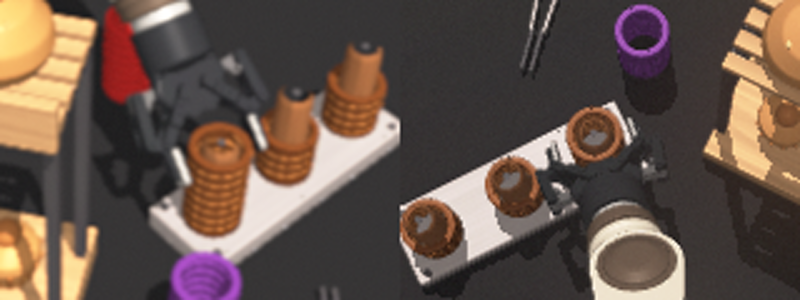

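The fingers straddle the tall cake (crop, 215,180) with a gap on either side. I'll trim a little and close.

Emit:
move_arm(
  offset=[
    [0,-0.2,0.3],
    [0,0,0],
    [0,0,0],
    [0,0,0],
    [0,0,0],
  ],
  twist=[
    [0,0,0],
    [0,0,0],
    [0,0,0],
    [0,0,0],
    [0,0,0],
  ],
  grip=[1,1,0.7,0.5,0.5],
  force=30,
)

```text
time: 4.65
ee_pos: [0.6143, 0.1128, 0.1134]
tcp_rot: [-179.9, 50.1, -161.8]
wrist_force: [-0.5, 0.1, 2.5]
opening: 0.0651
grasp_force: 33.4
```

Emit:
move_arm(
  offset=[
    [0,0,0],
    [0,0,0],
    [0,0,0],
    [0,0,0],
    [0,0,0],
  ],
  twist=[
    [0,0,0],
    [0,0,0],
    [0,0,0],
    [0,0,0],
    [0,0,0],
  ],
  grip=[0.5,0.5,0.5,0.5,0.5],
  force=30,
)

```text
time: 5.15
ee_pos: [0.6145, 0.1128, 0.1134]
tcp_rot: [-179.9, 50.1, -161.8]
wrist_force: [-3.3, -0.3, 5.9]
opening: 0.0655
grasp_force: 33.5
```

```bash
python3 - <<'E'
from plan import *
p,r,o=cur();print(np.round(o['q'],1),p,params(r),o["wrist_force"],o["torque"],o["opening"],o["grasp_force"])
h,t=params(r); Q=r
P=lin(p,p+[0,0,.02],5)+lin(p+[0,0,.02],p+[0,0,.14],10)
rows(p,r,[(x,Q) for x in P])
E
```

```text
[  6.8 -25.  -47.5  17.9   8.6  -7.4] [0.61448478 0.11280925 0.11339941] (np.float64(18.046069418538366), np.float64(39.87965040981868)) [-3.34710321 -0.29525702  5.856361  ] [0.00737474 0.167025   0.12338568] 0.06547498804725665 33.54042435530573
off [[-0.3, -0.0, -0.3], [-0.3, -0.0, -0.2], [-0.3, -0.0, -0.3], [-0.3, -0.0, -0.2], [-0.3, -0.0, -0.3]]
tw [[0.0, 0.0, 0.0], [0.0, 0.0, 0.0], [0.0, 0.0, 0.0], [0.0, 0.0, 0.0], [0.0, 0.0, 0.0]]
off [[-1.0, -0.0, -0.8], [-0.9, -0.0, -0.7], [-0.9, -0.0, -0.8], [-0.9, -0.0, -0.8], [-0.9, -0.0, -0.7]]
tw [[0.0, 0.0, 0.0], [0.0, 0.0, 0.0], [0.0, 0.0, 0.0], [0.0, 0.0, 0.0], [0.0, 0.0, 0.0]]
off [[-1.0, -0.0, -0.8], [-0.9, -0.0, -0.8], [-0.9, -0.0, -0.7], [-0.9, -0.0, -0.8], [-0.9, -0.0, -0.8]]
tw [[0.0, 0.0, 0.0], [0.0, 0.0, 0.0], [0.0, 0.0, 0.0], [0.0, 0.0, 0.0], [0.0, 0.0, 0.0]]
end [0.614  0.1128 0.2532] (np.float64(18.046069418538366), np.float64(39.87965040981868)) max 1.0 0.0
```

Emit:
move_arm(
  offset=[
    [-0.3,0,-0.3],
    [-0.3,0,-0.2],
    [-0.3,0,-0.3],
    [-0.3,0,-0.2],
    [-0.3,0,-0.3],
  ],
  twist=[
    [0,0,0],
    [0,0,0],
    [0,0,0],
    [0,0,0],
    [0,0,0],
  ],
  grip=[0.5,0.5,0.5,0.5,0.5],
)

```text
time: 5.65
ee_pos: [0.6137, 0.1126, 0.1324]
tcp_rot: [-179.9, 50.0, -161.8]
wrist_force: [0.3, 0.1, -1.6]
opening: 0.0651
grasp_force: 33.4
```

```bash
python3 - <<'E'
from plan import *
p,r,o=cur();print(p,params(r),o["wrist_force"],o["torque"],o["opening"],o["grasp_force"])
q=viewer.camera("scene"); im=cv2.cvtColor(q["color"],cv2.COLOR_RGB2BGR)[180:310,270:430]
cv2.imwrite("pics/c3.png",cv2.resize(im,None,fx=3,fy=3,interpolation=cv2.INTER_CUBIC))
E
```

```text
[0.61370094 0.11258688 0.13241379] (np.float64(18.044503179329055), np.float64(39.985756518598706)) [ 0.31934834  0.10287361 -1.58935417] [-0.27658064  0.77501545 -0.02727045] 0.0650818495421918 33.407065907958895
```

View pics/c3.png

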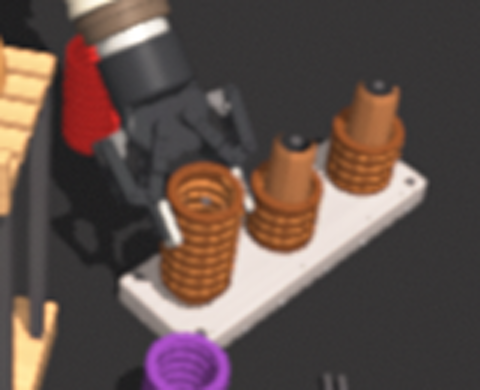

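The cake (205,230 in the crop) has risen about 2 cm. It looks upright and shows no drag, so the lift goes on.

Emit:
move_arm(
  offset=[
    [-1.0,0,-0.8],
    [-0.9,0,-0.7],
    [-0.9,0,-0.8],
    [-0.9,0,-0.8],
    [-0.9,0,-0.7],
  ],
  twist=[
    [0,0,0],
    [0,0,0],
    [0,0,0],
    [0,0,0],
    [0,0,0],
  ],
  grip=[0.5,0.5,0.5,0.5,0.5],
)

```text
time: 6.2
ee_pos: [0.6143, 0.1128, 0.1937]
tcp_rot: [-179.9, 50.1, -161.8]
wrist_force: [-0.3, 0.9, -0.5]
opening: 0.065
grasp_force: 33.5
```

Emit:
move_arm(
  offset=[
    [-1.0,0,-0.8],
    [-0.9,0,-0.8],
    [-0.9,0,-0.7],
    [-0.9,0,-0.8],
    [-0.9,0,-0.8],
  ],
  twist=[
    [0,0,0],
    [0,0,0],
    [0,0,0],
    [0,0,0],
    [0,0,0],
  ],
  grip=[0.5,0.5,0.5,0.5,0.5],
)

```text
time: 6.7
ee_pos: [0.6137, 0.1127, 0.2532]
tcp_rot: [-179.9, 50.0, -161.8]
wrist_force: [0.3, 0.9, -0.9]
opening: 0.0652
grasp_force: 33.5
```

```bash
python3 - <<'E'
from plan import *
from fit import circ
p,r,o=cur();print(np.round(o['q'],1),p,params(r),o["wrist_force"],o["torque"],o["opening"],o["grasp_force"])
for n in("scene","top"):
    q=viewer.camera(n); w=cloud(q); im=q["color"].astype(int)
    w=w.reshape(-1,3); br=(im[...,0]-im[...,2]>40).reshape(-1)
    m=br&(np.hypot(w[:,0]-.613,w[:,1]-.1135)<.05)&(w[:,2]>.155)
    c=w[m]; print(n,len(c),c[:,2].min(),c[:,2].max())
    for z in np.arange(.16,.29,.02):
        s=c[(c[:,2]>z)&(c[:,2]<z+.02)]
        if len(s)>15: print(round(z,2),circ(s[:,:2],.033,[.613,.1135]))
    if n=="scene": cv2.imwrite("pics/c4.png",cv2.resize(cv2.cvtColor(q["color"],cv2.COLOR_RGB2BGR)[130:310,230:430],None,fx=3,fy=3,interpolation=cv2.INTER_CUBIC))
E
```

```text
[  6.8 -29.1 -34.3  35.3   8.6  -7.4] [0.6137498  0.11274026 0.25317607] (np.float64(18.045344426733884), np.float64(39.97222204970314)) [ 0.32609239  0.85845868 -0.91873094] [-0.26930123  0.79583478  0.02766587] 0.06515497631537451 33.47840108675882
scene 1185 0.17231244875672624 0.28616579334452363
0.16 (array([0.6117, 0.1139]), 49, 0.0012)
0.18 (array([0.612 , 0.1134]), 138, 0.0011)
0.2 (array([0.6124, 0.1135]), 151, 0.0013)
0.22 (array([0.6125, 0.113 ]), 148, 0.0028)
0.24 (array([0.616 , 0.1054]), 210, 0.005)
0.26 (array([0.6152, 0.1091]), 298, 0.0058)
0.28 (array([0.6151, 0.1117]), 191, 0.0055)
top 372 0.1812920554815054 0.29452500249402735
0.18 (array([0.6049, 0.1102]), 20, 0.0015)
0.2 (array([0.6046, 0.1115]), 23, 0.0017)
0.22 (array([0.604 , 0.1093]), 32, 0.0022)
0.24 (array([0.6048, 0.109 ]), 33, 0.0022)
0.26 (array([0.6062, 0.1089]), 92, 0.0048)
0.28 (array([0.6164, 0.1126]), 172, 0.0055)
```

View pics/c4.png

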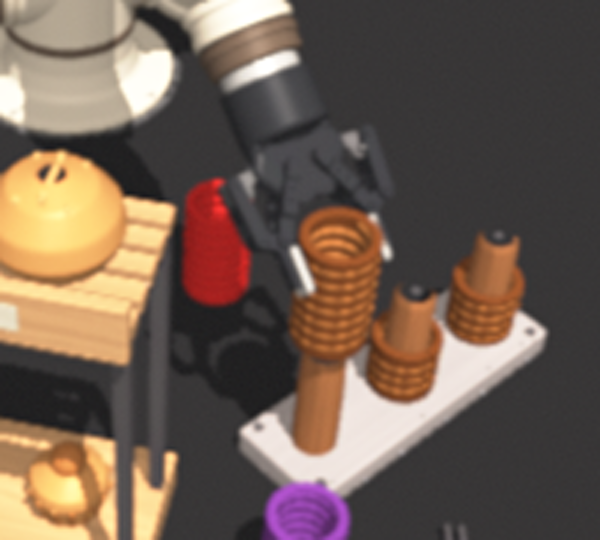

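The cake (335,285 in the crop) is clear of its roller, whose top is at (320,360). It hangs upright, with its bottom about 25 mm above the roller. Next I swing to a point in front of the display.

```bash
python3 - <<'E'
from plan import *
p,r,o=cur()
W=[p,[.53,.055,.24],[.535,-.06,.22],[.491,-.18,.185]]; H=[[18,40,0],[6,40,0],[-8,40,0],[-24,40,0]]
P=[];A=[]
for i in range(3): P+=lin(W[i],W[i+1],5); A+=lin(H[i],H[i+1],5)
rows(p,r,[(x,pose(*a)) for x,a in zip(P,A)])
E
```

```text
off [[1.5, -0.6, -1.3], [1.5, -0.6, -1.3], [1.4, -0.8, -1.3], [1.5, -0.8, -1.2], [1.4, -0.9, -1.2]]
tw [[0.032, 0.004, 0.029], [0.032, 0.0, 0.027], [0.033, 0.0, 0.027], [0.032, 0.0, 0.027], [0.032, 0.0, 0.027]]
off [[0.4, -2.3, 0.1], [0.3, -2.3, 0.3], [0.3, -2.3, 0.3], [0.2, -2.3, 0.4], [0.1, -2.3, 0.5]]
tw [[0.037, 0.0, 0.031], [0.038, 0.0, 0.032], [0.037, 0.0, 0.031], [0.037, 0.0, 0.032], [0.038, 0.0, 0.031]]
off [[0.8, -2.5, 0.0], [0.8, -2.5, 0.2], [0.7, -2.5, 0.2], [0.6, -2.6, 0.4], [0.6, -2.5, 0.5]]
tw [[0.043, 0.0, 0.036], [0.042, 0.0, 0.036], [0.043, 0.0, 0.036], [0.043, 0.0, 0.036], [0.043, 0.0, 0.035]]
end [ 0.4912 -0.1796  0.1844] (np.float64(-24.01232342066215), np.float64(39.9979917400293)) max 2.6 0.043
```

Emit:
move_arm(
  offset=[
    [1.5,-0.6,-1.3],
    [1.5,-0.6,-1.3],
    [1.4,-0.8,-1.3],
    [1.5,-0.8,-1.2],
    [1.4,-0.9,-1.2],
  ],
  twist=[
    [0.032,0.004,0.029],
    [0.032,0,0.027],
    [0.033,0,0.027],
    [0.032,0,0.027],
    [0.032,0,0.027],
  ],
  grip=[0.5,0.5,0.5,0.5,0.5],
)

```text
time: 7.3
ee_pos: [0.5286, 0.0544, 0.2361]
tcp_rot: [-180.0, 49.7, -174.1]
wrist_force: [0.6, 0.3, -0.8]
opening: 0.065
grasp_force: 34.0
```

Emit:
move_arm(
  offset=[
    [0.4,-2.3,0.1],
    [0.3,-2.3,0.3],
    [0.3,-2.3,0.3],
    [0.2,-2.3,0.4],
    [0.1,-2.3,0.5],
  ],
  twist=[
    [0.037,0,0.031],
    [0.038,0,0.032],
    [0.037,0,0.031],
    [0.037,0,0.032],
    [0.038,0,0.031],
  ],
  grip=[0.5,0.5,0.5,0.5,0.5],
)

```text
time: 7.8
ee_pos: [0.5338, -0.0613, 0.2161]
tcp_rot: [-179.9, 49.8, 172.0]
wrist_force: [-0.4, -0.1, -0.8]
opening: 0.0651
grasp_force: 34.0
```

Emit:
move_arm(
  offset=[
    [0.8,-2.5,0],
    [0.8,-2.5,0.2],
    [0.7,-2.5,0.2],
    [0.6,-2.6,0.4],
    [0.6,-2.5,0.5],
  ],
  twist=[
    [0.043,0,0.036],
    [0.042,0,0.036],
    [0.043,0,0.036],
    [0.043,0,0.036],
    [0.043,0,0.035],
  ],
  grip=[0.5,0.5,0.5,0.5,0.5],
)

```text
time: 8.3
ee_pos: [0.4898, -0.1806, 0.1812]
tcp_rot: [-179.8, 49.8, 156.0]
wrist_force: [-0.3, 0.4, -1.7]
opening: 0.065
grasp_force: 34.0
```

Emit:
move_arm(
  offset=[
    [0,0,0],
    [0,0,0],
  ],
  twist=[
    [0,0,0],
    [0,0,0],
  ],
  grip=[0.5,0.5],
)

```text
time: 8.5
ee_pos: [0.4902, -0.1797, 0.1815]
tcp_rot: [-179.8, 49.8, 156.2]
wrist_force: [1.3, 0.9, -0.8]
opening: 0.0651
grasp_force: 34.0
```

```bash
python3 - <<'E'
from plan import *
from fit import circ
p,r,o=cur();print(np.round(o['q'],1),p,params(r),o["wrist_force"],o["opening"],o["grasp_force"])
q=viewer.camera("top"); save(q,"t5"); w=cloud(q).reshape(-1,3)
for z in(.095,):
  for c in((.643,-.111),(.541,-.34)):
    m=(np.hypot(w[:,0]-c[0],w[:,1]-c[1])<.05)&(w[:,2]>.098)&(w[:,2]<.13); print(w[m].mean(0),m.sum())
e=[.593,-.2255,.165]
m0=pose(-24,40,0); mid=[.5105,-.1885,.165]
rows(p,r,[(x,m0) for x in lin(p,mid,5)+lin(mid,e,5)])
E
```

```text
[-17.7 -47.1 -51.2  36.3  -4.9   4. ] [ 0.49019802 -0.17970812  0.18147483] (np.float64(-24.091413963612784), np.float64(40.20255044544437)) [ 1.27224701  0.88895477 -0.78756584] 0.06512000866030172 34.00307483039796
[ 0.64439779 -0.10946622  0.10923791] 93
[ 0.53855332 -0.33716087  0.1094365 ] 72
off [[-0.0, 0.0, 0.6], [-0.1, 0.0, 0.5], [0.0, 0.0, 0.6], [-0.0, 0.0, 0.5], [-0.1, 0.0, 0.6]]
tw [[-0.001, -0.004, 0.002], [-0.0, 0.0, -0.0], [-0.0, 0.0, -0.0], [-0.0, 0.0, -0.0], [-0.0, 0.0, -0.0]]
off [[-1.1, 0.0, 1.3], [-1.2, 0.0, 1.4], [-1.1, 0.0, 1.4], [-1.2, 0.0, 1.4], [-1.2, 0.0, 1.4]]
tw [[-0.0, 0.0, -0.0], [-0.0, 0.0, -0.0], [-0.0, 0.0, -0.0], [-0.0, 0.0, -0.0], [-0.0, 0.0, -0.0]]
end [ 0.5933 -0.2256  0.1651] (np.float64(-24.0160909601347), np.float64(39.973450230186245)) max 1.4 0.004
```

View pics/t5.png

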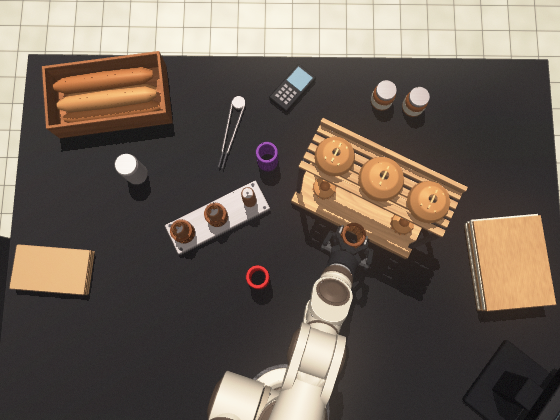

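The cake is at (354,235) in front of the shelf gap, with the brioches at (323,188) and (402,224). I'll move it in.

Emit:
move_arm(
  offset=[
    [0,0,0.6],
    [-0.1,0,0.5],
    [0,0,0.6],
    [0,0,0.5],
    [-0.1,0,0.6],
  ],
  twist=[
    [-0.001,-0.004,0.002],
    [0,0,0],
    [0,0,0],
    [0,0,0],
    [0,0,0],
  ],
  grip=[0.5,0.5,0.5,0.5,0.5],
)

```text
time: 9.05
ee_pos: [0.5115, -0.1889, 0.1649]
tcp_rot: [-180.0, 50.0, 156.0]
wrist_force: [0.5, -0.4, -0.8]
opening: 0.0655
grasp_force: 34.0
```

Emit:
move_arm(
  offset=[
    [-1.1,0,1.3],
    [-1.2,0,1.4],
    [-1.1,0,1.4],
    [-1.2,0,1.4],
    [-1.2,0,1.4],
  ],
  twist=[
    [0,0,0],
    [0,0,0],
    [0,0,0],
    [0,0,0],
    [0,0,0],
  ],
  grip=[0.5,0.5,0.5,0.5,0.5],
)

```text
time: 9.55
ee_pos: [0.5944, -0.226, 0.1651]
tcp_rot: [-180.0, 50.0, 156.0]
wrist_force: [-0.2, 1.6, -1.3]
opening: 0.0653
grasp_force: 34.0
```

Emit:
move_arm(
  offset=[
    [0,0,0],
    [0,0,0],
  ],
  twist=[
    [0,0,0],
    [0,0,0],
  ],
  grip=[0.5,0.5],
)

```text
time: 9.75
ee_pos: [0.5934, -0.2257, 0.1646]
tcp_rot: [-180.0, 50.0, 156.0]
wrist_force: [0.2, 0.8, -1.7]
opening: 0.0653
grasp_force: 34.1
```

```bash
python3 - <<'E'
from plan import *
from fit import circ
p,r,o=cur();print(np.round(o['q'],1),p,params(r),o["wrist_force"],o["opening"],o["grasp_force"])
q=viewer.camera("scene"); save(q,"s6"); w=cloud(q).reshape(-1,3)
c0=np.array([.592,-.225])
for z in np.arange(.075,.2,.02):
    m=(np.hypot(w[:,0]-c0[0],w[:,1]-c0[1])<.045)&(w[:,2]>z)&(w[:,2]<z+.02)
    if m.sum()>15: print(round(z,3),circ(w[m][:,:2],.033,c0))
for z in (.055,):
  for c in((.643,-.111),(.541,-.34)):
    m=(np.hypot(w[:,0]-c[0],w[:,1]-c[1])<.05)&(w[:,2]>.05)&(w[:,2]<.08); print(circ(w[m][:,:2],.034,c))
e=np.array([.593,-.2255,.1265])
rows(p,r,[(x,pose(-24,40,0)) for x in lin(p,e,5)])
E
```

```text
[-19.3 -26.1 -42.3  23.9  -3.6   3. ] [ 0.59335666 -0.22566704  0.16458666] (np.float64(-24.040101160494647), np.float64(40.03472254060882)) [ 0.15190032  0.76735435 -1.66628612] 0.06526676129655216 34.119471232406795
0.075 (array([ 0.5913, -0.2255]), 70, 0.0012)
0.095 (array([ 0.5918, -0.2256]), 135, 0.0011)
0.115 (array([ 0.592 , -0.2258]), 141, 0.0011)
0.135 (array([ 0.5937, -0.2249]), 183, 0.0048)
0.155 (array([ 0.5959, -0.223 ]), 308, 0.0056)
0.175 (array([ 0.594 , -0.2255]), 514, 0.0062)
0.195 (array([ 0.584 , -0.2216]), 85, 0.0062)
(array([ 0.6425, -0.1105]), 135, 0.0024)
(array([ 0.5399, -0.3412]), 146, 0.0025)
off [[0.6, 0.0, 0.5], [0.6, 0.0, 0.5], [0.6, 0.0, 0.5], [0.6, 0.0, 0.4], [0.5, -0.0, 0.5]]
tw [[-0.001, -0.001, -0.0], [0.0, 0.0, -0.0], [0.0, 0.0, -0.0], [0.0, 0.0, -0.0], [0.0, 0.0, -0.0]]
end [ 0.5931 -0.2256  0.1269] (np.float64(-23.965302685035077), np.float64(39.9774248319809)) max 0.6 0.001
```

View pics/s6.png

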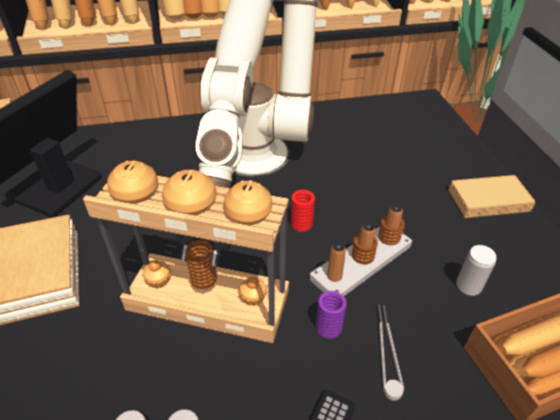

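The cake (202,265) hangs midway between the brioches and in line with them. I'll lower it.

Emit:
move_arm(
  offset=[
    [0.6,0,0.5],
    [0.6,0,0.5],
    [0.6,0,0.5],
    [0.6,0,0.4],
    [0.5,0,0.5],
  ],
  twist=[
    [-0.001,-0.001,0],
    [0,0,0],
    [0,0,0],
    [0,0,0],
    [0,0,0],
  ],
  grip=[0.5,0.5,0.5,0.5,0.5],
)

```text
time: 10.3
ee_pos: [0.593, -0.2254, 0.127]
tcp_rot: [180.0, 50.1, 156.0]
wrist_force: [-0.4, 0.5, -1.1]
opening: 0.0651
grasp_force: 34.1
```

Emit:
move_arm(
  offset=[
    [0.1,0,0.1],
    [0,0,0],
    [0,0,0],
  ],
  twist=[
    [0,0,0],
    [0,0,0],
    [0,0,0],
  ],
  grip=[0.5,0.5,0.5],
)

```text
time: 10.6
ee_pos: [0.5936, -0.2257, 0.127]
tcp_rot: [179.9, 50.2, 156.0]
wrist_force: [1.1, 0.6, -0.4]
opening: 0.0653
grasp_force: 34.1
```

Emit:
move_arm(
  offset=[
    [0.1,0,0.1],
    [0,0,0],
    [0,0,0],
  ],
  twist=[
    [0,0,0],
    [0,0,0],
    [0,0,0],
  ],
  grip=[0.5,0.5,0.5],
)

```text
time: 10.9
ee_pos: [0.5936, -0.2256, 0.1253]
tcp_rot: [180.0, 50.1, 156.0]
wrist_force: [0.7, -0.3, -0.4]
opening: 0.0652
grasp_force: 34.1
```

Emit:
move_arm(
  offset=[
    [0.1,0,0.1],
    [0,0,0],
    [0,0,0],
  ],
  twist=[
    [0,0,0],
    [0,0,0],
    [0,0,0],
  ],
  grip=[0.5,0.5,0.5],
)

```text
time: 11.2
ee_pos: [0.5936, -0.2257, 0.1237]
tcp_rot: [180.0, 50.1, 156.0]
wrist_force: [-0.1, 0.1, -0.3]
opening: 0.0652
grasp_force: 34.1
```

Emit:
move_arm(
  offset=[
    [0.1,0,0],
    [0,0,0],
    [0,0,0],
  ],
  twist=[
    [0,0,0],
    [0,0,0],
    [0,0,0],
  ],
  grip=[0.5,0.5,0.5],
)

```text
time: 11.5
ee_pos: [0.5933, -0.2255, 0.1235]
tcp_rot: [180.0, 50.2, 156.0]
wrist_force: [0.5, 0.7, 0.7]
opening: 0.0655
grasp_force: 34.2
```

Emit:
move_arm(
  offset=[
    [0.1,0,0.1],
    [0,0,0],
    [0,0,0],
  ],
  twist=[
    [0,0,0],
    [0,0,0],
    [0,0,0],
  ],
  grip=[0.5,0.5,0.5],
)

```text
time: 11.8
ee_pos: [0.5939, -0.2258, 0.1235]
tcp_rot: [179.9, 50.3, 156.0]
wrist_force: [-1.9, 1.3, 6.7]
opening: 0.0651
grasp_force: 34.4
```

```bash
python3 - <<'E'
from plan import *
p,r,o=cur();print(p,params(r),o["wrist_force"],o["torque"])
E
```

```text
[ 0.59392095 -0.22578483  0.12346324] (np.float64(-23.949565400226074), np.float64(39.70561164510292)) [-1.94113308  1.26773601  6.72556323] [-0.03791459  0.27544314 -0.02784806]
```

Contact with the shelf is confirmed. I'll ease off the press, open slowly, then back out along the tool axis.

Emit:
move_arm(
  offset=[
    [-0.1,0,0],
    [0,0,0],
    [0,0,0],
    [0,0,0],
    [0,0,0],
  ],
  twist=[
    [0,0,0],
    [0,0,0],
    [0,0,0],
    [0,0,0],
    [0,0,0],
  ],
  grip=[0.5,0.78,0.82,0.9,1],
)

```text
time: 12.3
ee_pos: [0.5936, -0.2257, 0.1219]
tcp_rot: [180.0, 50.1, 156.0]
wrist_force: [0.4, -0.5, 0.7]
opening: 0.0853
grasp_force: 0.0
```

Emit:
move_arm(
  offset=[
    [0,0,0],
    [0,0,0],
    [0,0,0],
  ],
  twist=[
    [0,0,0],
    [0,0,0],
    [0,0,0],
  ],
  grip=[1,1,1],
)

```text
time: 12.6
ee_pos: [0.5937, -0.2257, 0.1223]
tcp_rot: [180.0, 50.1, 156.0]
wrist_force: [-0.6, -0.7, -0.4]
opening: 0.0855
grasp_force: 0.0
```

```bash
cat > chk.py <<'E'
from plan import *
from fit import circ
p,r,o=cur();print(p,params(r),o["wrist_force"],o["opening"])
q=viewer.camera("scene"); w=cloud(q).reshape(-1,3); c0=np.array([.592,-.225])
for z in np.arange(.05,.13,.02):
    m=(np.hypot(w[:,0]-c0[0],w[:,1]-c0[1])<.045)&(w[:,2]>z)&(w[:,2]<z+.02)
    if m.sum()>15: print(round(z,3),circ(w[m][:,:2],.033,c0))
for c in((.643,-.111),(.541,-.34)):
    m=(np.hypot(w[:,0]-c[0],w[:,1]-c[1])<.05)&(w[:,2]>.05)&(w[:,2]<.08); print(circ(w[m][:,:2],.034,c))
for c in((.565,.218),(.513,.31)):
    m=(np.hypot(w[:,0]-c[0],w[:,1]-c[1])<.04)&(w[:,2]>.05)&(w[:,2]<.088); print("short",circ(w[m][:,:2],.033,c))
E
python3 chk.py
```

```text
[ 0.59373475 -0.22572466  0.12231117] (np.float64(-23.948639259106745), np.float64(39.88401991890209)) [-0.63881411 -0.73067506 -0.3974984 ] 0.08552629797076586
0.05 (array([ 0.5924, -0.2258]), 125, 0.0013)
0.07 (array([ 0.5926, -0.2259]), 130, 0.0012)
0.09 (array([ 0.5938, -0.226 ]), 177, 0.0044)
0.11 (array([ 0.5949, -0.2265]), 244, 0.0062)
(array([ 0.643 , -0.1103]), 122, 0.0024)
(array([ 0.5394, -0.3414]), 145, 0.0025)
short (array([0.5609, 0.2113]), 220, 0.0028)
short (array([0.5105, 0.3089]), 229, 0.003)
```

The cake stands upright and in place, and nothing else has shifted. I'll retreat.

Emit:
move_arm(
  offset=[
    [0,0,-0.8],
    [0,0,-1.2],
    [0,0,-1.4],
    [0,0,-1.5],
    [0,0,-1.5],
  ],
  twist=[
    [0,0,0],
    [0,0,0],
    [0,0,0],
    [0,0,0],
    [0,0,0],
  ],
  grip=[1,1,1,1,1],
)

```text
time: 13.15
ee_pos: [0.5481, -0.2055, 0.1641]
tcp_rot: [180.0, 50.1, 156.0]
wrist_force: [1.2, 0.9, -0.2]
opening: 0.0855
grasp_force: 0.0
```

Emit:
move_arm(
  offset=[
    [0,0,-1.5],
    [0,0,-1.5],
    [0,0,-1.5],
    [0,0,-1.0],
    [0,0,0],
  ],
  twist=[
    [0,0,0],
    [0,0,0],
    [0,0,0],
    [0,0,0],
    [0,0,0],
  ],
  grip=[1,1,1,1,1],
)

```text
time: 13.65
ee_pos: [0.5102, -0.1885, 0.2006]
tcp_rot: [179.9, 50.3, 156.0]
wrist_force: [-0.2, 0.2, -0.2]
opening: 0.0853
grasp_force: 0.0
```

```bash
python3 chk.py; python3 -c "
from h import *
save(viewer.camera('scene'),'s7')"
```

```text
[ 0.51015559 -0.1884944   0.20064201] (np.float64(-23.924813586883218), np.float64(39.712192368801375)) [-0.16317062  0.18701282 -0.21951852] 0.08534948050036852
0.05 (array([ 0.5928, -0.2256]), 126, 0.001)
0.07 (array([ 0.5925, -0.2258]), 131, 0.0012)
0.09 (array([ 0.5937, -0.226 ]), 174, 0.0044)
0.11 (array([ 0.596 , -0.2252]), 226, 0.0051)
(array([ 0.6428, -0.1105]), 127, 0.0023)
(array([ 0.5393, -0.3413]), 149, 0.0025)
short (array([0.5613, 0.2114]), 228, 0.0027)
short (array([0.5105, 0.3088]), 231, 0.0025)
```

View pics/s7.png

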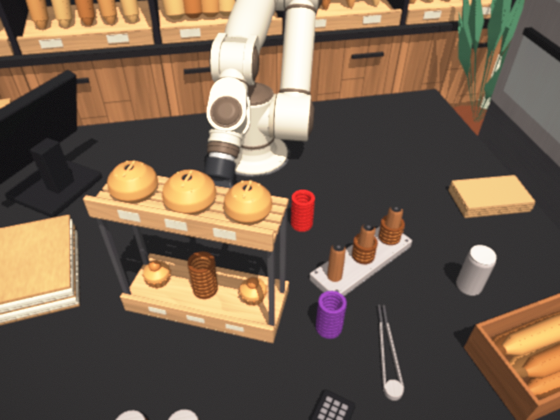

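The cake (203,275) stands upright between the brioches at (155,273) and (252,290), and the gripper is clear of it.

```bash
python3 -c "
from h import *
print(bot.job_done())"
```

```text
the job is handed in; nothing more can be done
None
```

The tall chimney cake now stands upright on the lower shelf, midway between the two brioches to within about 2 mm. The short cakes and brioches measured unmoved, and I handed the job in after about 14 s of robot time.

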